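# Start a timed run on the soil shaker

### The arm

A 6-joint arm with a two-finger parallel gripper is mounted at the origin on the work surface. World frame = base frame: x ahead of the robot, y to its left, z up, the work surface at z = 0. Lengths are in mm, angles in rad, forces in N, time in s.
With the tool pointing down it reaches from about 375 to 975 mm from the base axis. Payload 3.8 kg.
Tool frame: the origin (TCP) lies on the centre line of the jaws, within the pads' length; the fingertips stand 25 mm ahead of it and the grasp point (between the pads) lies 6 mm ahead of it (robot.tip_extent is the distance from the TCP to the fingertips, in mm); z points along the fingers, y is the line along which they close (so a half turn about z gives the same grasp; the last joint's range is limited). The gripper opens to 88 mm and grips with 3 to 60 N. Pads are 18 mm wide; open, the fingers measure 123 mm over their backs; the gripper's body (75 mm by 187 mm) begins 45 mm behind the grasp point.
Start: joints at [-1.234, 0.264, 1.604, -0, 1.274, -0.037], TCP at [246.474, -628.386, 263.706] pointing down, gripper open.
Joint ranges: [-2.63, 2.63], [-0.94, 2.18], [0.31, 2.57], [-1.31, 4.45], [0, 2.66], [-2.55, 2.55]. Speed limits (rad/s): [2.57, 2.57, 3.14, 3.14, 3.14, 3.14].

### API

Orientations are given as a 3x3 rotation matrix whose columns are the frame's x, y, z axes.
In Python, from plant import robot, optics, spotter gives the robot as it stands.
- The arm moves only by the tool drive_tool, never from a script. Its argument "motion" is text: rows parted by semicolons, each of 7 numbers parted by spaces: the finger opening in mm, from 0 to 88.1, then the shift along the tool's x, y, z in mm, then the turn, a rotation vector about the tool's x, y, z in rad. In form: claw x y z wx wy wz; .... A call has exactly 5 rows; each row is the pose to reach, as a shift and turn from the pose commanded when the call began, along the tool's axes at that moment; what a row does not reach only later rows make up. A row lasts 1/8 s, in which the tool goes at most 62.5 mm and 10.7 degrees, less where a joint would pass 70% of its speed; a pose out of reach is approached as far as the arm can. A call with a gripper value outside its range is refused whole. The fingers move at their own pace and stop on an object; "grip_force" is the grip in N (left out, the last holds). Time passes only in rows, so rows that repeat a pose let the fingers close, or fill a call up. It gives the time, the measured TCP pose, the force, the opening and the grip force at its end, in the units of the state.
- robot.read_state(): the state, without advancing time (a new reading comes with each control period).
- optics.snapshot(name): name is "side" or "top"; returns (picture, depth): 384x512x3 uint8, red, green, blue; 384x512 float32, mm along the optical axis (not along the pixel's ray), 0 where there is no reading.
- optics.camera_info(name): a dict with "mtx" (3x3 intrinsics, pixels), "k1" (the pictures are not rectified: a ray, as slopes to the right and down, at radius r is drawn at 1 + k1 r^2 times it, then the intrinsics apply), "extrinsics" (4x4, takes a point from camera to world coordinates). Camera axes: x right, y up, looking along -z (the intrinsics and any distortion apply to the point x, -y, -z); pixel columns grow to the right and rows downward; lengths in mm; the calibration is good to about 2 mm. A picture is of the moment at which its call begins. camera_info takes no time and is no camera call.
- robot.close_job(): hands the job in; it is judged then, once.
Trained networks look in the newest picture that a camera, given by its name, has taken for a name from the list of things; names that differ only in an ending like _2 or _b are one class to them, and where a whole thing is asked for, a point or a joint stands for the part that bears it (a point fixed in the world has none). Each returns a list of dicts, best first, with "confidence" (0 to 1); they miss things now and then, are a little off and sometimes report something else, mostly with a low value. They report only what shows in the picture. A call takes as long as a camera call.
- spotter.regions_of(camera, target): "pixels" (384x512 bool, what is visible of it) and "extent" ([centre column, centre row, width, height] in pixels, round what is visible of it).
The state is a dict: "time": time; "joint_pos": joint angles; "joint_velocities": joint speeds; "joint_torque": joint torques, N m; "eef_pos": TCP position; "ee_rot": TCP orientation; "wrist_force": force on the tool from outside, world axes, zero at the start; "torque": the same for the moment, N m; "width": opening from 0.0 (shut) to 1.0 (fully open); "grasp_force": force on a finger pad.
Only numpy, scipy, OpenCV 4.12 (cv2) and the standard library are available. Lean on these libraries where they do the work, as an engineer would, in place of code of your own. Each camera call takes 0.05 s, during which the arm holds its last target. There are 200 camera calls.

### The job

Start the soil shaker on a timed run: first press the front end of the black mode rocker (at the clock mark) fully down to set it to timed, then press the rear end of the amber mains rocker (at the amber dot) fully down to switch on, as on continuous the platform would set off at once. Last, press the green start button fully in and let it go. Pick nothing up, and leave the red stop button, the speed knob, the sample bottles, and the tin and rocks around the shaker as they are.

Things in the scene. Friction and masses are not known exactly. Their poses are not given: they have to be found in the camera images.
- shaker: White platform shaker with a blue band, fixed: 380 mm deep (its x) by 360 mm wide (its y). Origin: centre of its underside on the bench, z up; its front, with the sloping control panel, is its -x side. Controls in one row, at local y: amber mains rocker +135 mm, black mode rocker +75, speed knob 0, green start button -75, red stop button -135.
- panel_edge (a point): Middle of the panel's low front edge, 58 mm above the bench, at shaker-local x -190 mm; same axes as the shaker. From here the flat panel rises towards +x at 0.20 rad (11.5 degrees) for 125 mm, 360 mm wide. The middles of the rockers and buttons lie 55 mm up the slope. To press square to the panel, push along shaker-local (0.199, 0, -0.980).
- platform (a point): Middle of the rubber-topped platform behind the panel (252 x 330 mm, front edge at shaker-local x -62 mm), 117 mm above the bench. Four steel spring clamps on it; three hold sample bottles whose tops are 215 mm above the bench (nearest bottle wall at shaker-local x -11 mm).
- mode (a joint): Black rocker switch, second from the left seen from the robot; 40 mm long up the slope, 28 mm wide, hollow V-shaped face, swings 0.36 rad about its middle. 0 = continuous, rear end down (starts at 0 to 0.03); 0.36 = timed, front end fully down. It has no snap: it stays where it is left. About 2.5 N at 15 mm from the middle moves it; rigid end stops. Clock mark in front of it, loop mark behind.
- mode_end (a point): Where to press the mode rocker: on the face of its front half, mid width, 15 mm from its middle line. Moves with the rocker: at first 13 mm above the panel face, fully pressed 8 mm above it. The middle line lies 6.5 mm above the panel; a raised end stands 16 mm above it, a pressed-down end 9 mm.
- mains (a joint): Amber rocker switch at the left end of the row seen from the robot, same build, size and stiffness as the mode rocker. 0 = off, front end down (starts at 0 to 0.03); 0.36 = on, rear end fully down. Stays where it is left. Amber dot printed behind it, black ring in front.
- mains_end (a point): Where to press the mains rocker: on the face of its rear half, mid width, 15 mm from its middle line. Same travel and heights above the panel as mode_end.
- start (a joint): Green round push button, 28 mm across, in an aluminium collar 44 mm across that stands 6 mm above the panel. 0 = out, 0.005 (m) = fully in, square to the panel; springs back; fully in takes 5 N.
- start_top (a point): Centre of the green button's top face, 15 mm above the panel face when out; moves with the button.
- stop (a joint): Red round push button at the right end of the row, same build as start (0 out, 0.005 m in). Not to be pressed.
- stop_top (a point): Centre of the red button's top face.
- speed_mark (a point): Tip of the white pointer on top of the black speed knob in the middle of the panel (34 mm across, 20 mm tall above the panel); the knob turns freely about the panel's normal and must stay as set.
- bottle0: Brown sample bottle with a blue cap, 62 mm across, 95 mm tall, standing in a clamp on the platform at shaker-local (20, 75) mm; origin under its centre.
- bottle1: The same, at shaker-local (20, -75) mm.
- bottle2: The same, at shaker-local (125, 75) mm.
- tin: Round aluminium soil tin, 63 mm across, 44 mm tall, loose on the bench to the left of the shaker; origin under its centre.
- rock0: Pink rock, about 85 x 70 x 50 mm, loose on the bench to the right of the shaker; origin under its centre.
- rock1: Ochre rock, about 75 x 60 x 42 mm, loose on the bench in front of the panel; origin under its centre.

How it is judged (in metres and radians):
On the way, in this order (a step that is already met when the one before it is completed fails the run):
1. the mode rocker is pressed over to timed while the mains is still off (value of joint mode above 0.25 rad and value of joint mains below 0.15 rad), for 0.1 s.
2. the mains rocker is pressed over to on, the mode still on timed (value of joint each of mains, mode above 0.25 rad), for 0.1 s.
3. the green start button is pressed in, with the mains on and the mode on timed (all of step 2 and value of joint start above 0.0035 m), for 0.05 s.
At the end, for the whole second after the job is handed in: The mode rocker stands on timed and the mains rocker at on (each at least 0.25 of its 0.36 rad over), both buttons are out again (within 1 mm), the three bottles still stand upright in their clamps (within 8 mm) and the speed knob is as it was (pointer within 4 mm) (all of step 2 and value of joint each of start, stop below 0.001 m and distance of each of bottle0, bottle1, bottle2 from where it was at the start of the episode below 0.008 m and angle between each of bottle0, bottle1, bottle2's own z axis and vertical below 0.1 rad and distance of speed_mark from where it was at the start of the episode below 0.004 m); the robot touches nothing.
It fails at once if the mains goes on while the mode is not on timed (value of joint mains above 0.18 rad and value of joint mode below 0.22 rad).
It fails at once if the start button is pressed before the mains is on (value of joint start above 0.0025 m and value of joint mains below 0.22 rad).
It fails at once if the stop button is pressed or the speed knob turned (pointer moved over 6 mm) (value of joint stop above 0.0025 m or distance of speed_mark from where it was at the start of the episode above 0.006 m).
It fails at once if a sample bottle is lifted or shifted over 10 mm (distance of any of bottle0, bottle1, bottle2 from where it was at the start of the episode above 0.01 m).
It fails at once if the tin or a loose rock beside the shaker is lifted or shifted over 20 mm (distance of any of tin, rock0, rock1 from where it was at the start of the episode above 0.02 m).
It also fails if it takes over 48 s, if anything falls off the work surface, if the arm or the gripper's body presses on something with over 40 N, if the wrist force passes 120 N, or if a joint passes its speed limit or range.

## Working session

There is one attempt and no reset: what is moved stays moved. The work goes in short steps, Python scripts to look and compute and a tool call to move; the robot and the scene stay as the last step left them, time stands still between calls to the robot, and variables do not carry over. Pictures are saved under pics/ and viewed, at most 10 in all, crops included, and the job is handed in when it is done.

Besides the shell and the picture viewer there is one more tool, called after "Emit:" as name(argument=value, ...), one argument or row to a line, values as JSON. drive_tool: Moves the arm, as the interface text tells. Its arguments: {"type":"object","properties":{"motion":{"type":"string"},"grip_force":{"type":"number"}},"required":["motion"]}

```bash
mkdir -p pics
cat > h.py <<'E'
import numpy as np, cv2
from plant import robot, optics, spotter
def cloud(info, depth):
    K=np.array(info['mtx']);k1=info['k1'];E=np.array(info['extrinsics'])
    v,u=np.mgrid[0:384,0:512].astype(float)
    p=cv2.undistortPoints(np.stack([u.ravel(),v.ravel()],1)[:,None],K,np.array([k1,0,0,0,0.]))[:,0]
    z=depth.ravel()
    P=np.stack([p[:,0]*z,-p[:,1]*z,-z],1)
    return (P@E[:3,:3].T+E[:3,3]).reshape(384,512,3)
def proj(info,X):
    E=np.linalg.inv(np.array(info['extrinsics']));X=np.atleast_2d(X)
    c=X@E[:3,:3].T+E[:3,3]; a=c[:,:2]*[1,-1]/-c[:,2:]
    a=a*(1+info['k1']*(a**2).sum(1,keepdims=True)); K=np.array(info['mtx'])
    return a@K[:2,:2].T+K[:2,2]
E
python3 - <<'E'
from h import *
s=robot.read_state();print(s['time'],s['eef_pos'],np.round(s['ee_rot'],3).tolist(),s['width'])
ims=[]
for c in ['side','top']:
    im,d=optics.snapshot(c);i=optics.camera_info(c);P=cloud(i,d);ims.append(im)
    np.savez(f'{c}.npz',im=im,d=d,P=P)
    print(c,np.round(i['mtx'],1).tolist(),i['k1'],np.round(i['extrinsics'],3).tolist())
    for n in ['shaker','mode','mains','start','stop','speed_mark','bottle0','tin','rock0','rock1']:
        for r in spotter.regions_of(c,n)[:3]:
            m=r['pixels']&(d>0); q=P[m]
            print(n,round(r['confidence'],2),np.round(r['extent']),m.sum(),np.round(np.median(q,0)) if len(q) else '')
    cv2.imwrite(f'pics/{c}0.png',im[:,:,::-1])
E
```

```text
0.0 [ 246.26716622 -627.77119203  262.41464506] [[0.931, 0.365, -0.001], [0.365, -0.931, 0.002], [0.0, -0.002, -1.0]] 0.9988473767180724
side [[372.5, 0.0, 252.9], [0.0, 372.5, 198.8], [0.0, 0.0, 1.0]] -0.08697478128456126 [[0.963, 0.188, -0.19, 403.858], [-0.268, 0.703, -0.659, -544.598], [0.009, 0.686, 0.727, 756.388], [0.0, 0.0, 0.0, 1.0]]
shaker 0.83 [294. 210. 166. 132.] 17620 [624. -41.  84.]
mode 0.71 [227. 182.  14.  10.] 142 [534. 151.  79.]
mains 0.6 [277. 308.  28.  33.] 703 [ 559. -206.   36.]
start 0.46 [228. 223.  14.  14.] 109 [506.   4.  84.]
stop 0.6 [232. 244.  14.  14.] 109 [494. -56.  84.]
stop 0.15 [293. 210. 174. 135.] 17687 [624. -42.  84.]
speed_mark 0.57 [225. 200.  13.  14.] 142 [512.  75.  86.]
speed_mark 0.25 [234. 150.  19.  22.] 240 [589. 313.  45.]
bottle0 0.97 [334. 148.  30.  40.] 873 [784.  82. 190.]
bottle0 0.56 [298. 194.  33.  48.] 1134 [653. -43. 191.]
tin 0.5 [235. 149.  20.  15.] 250 [589. 314.  45.]
rock0 0.72 [234. 151.  15.  15.] 174 [586. 313.  45.]
rock0 0.64 [277. 305.  27.  34.] 678 [ 559. -206.   36.]
rock0 0.59 [176. 214.  17.  24.] 28
[... 522 characters left out ...]
16.  23.] 246 [536. 152.  80.]
mode 0.38 [177. 215.  17.  19.] 248 [549. 209.  79.]
start 0.48 [177. 210.  10.  18.] 207 [550. 208.  79.]
stop 0.64 [205. 214.  20.  20.] 260 [539. 152.  80.]
stop 0.59 [301. 218.  12.  11.] 113 [496. -55.  85.]
speed_mark 0.71 [351. 185.  25.  24.] 583 [ 563. -191.   38.]
speed_mark 0.66 [238. 220.  20.  15.] 192 [514.  79.  87.]
bottle0 0.96 [205. 130.  36.  37.] 1010 [678. 120. 215.]
bottle0 0.74 [238. 221.  14.  17.] 155 [513.  79.  88.]
bottle0 0.69 [207.  86.  34.  46.] 1036 [778. 100. 212.]
tin 0.78 [138. 204.  29.  27.] 659 [589. 310.  45.]
rock0 0.62 [352. 186.  30.  27.] 614 [ 563. -192.   37.]
rock1 0.62 [352. 186.  30.  27.] 614 [ 563. -192.   37.]
```

Run:
```python
from h import *
a=np.load('top.npz')['im'][170:250,150:330];b=np.load('side.npz')['im'][130:265,165:345]
a=cv2.resize(a,(790,351),interpolation=cv2.INTER_CUBIC)
cv2.imwrite('pics/a.png',a[:,:,::-1])
b=cv2.resize(b,(790,592),interpolation=cv2.INTER_CUBIC);cv2.imwrite('pics/b.png',b[:,:,::-1])
# colour centroids
for c in ['top','side']:
    z=np.load(c+'.npz');hsv=cv2.cvtColor(z['im'],cv2.COLOR_RGB2HSV).astype(int);P=z['P']
    m0=(np.abs(P[...,0]-520)<70)&(P[...,1]>-100)&(P[...,1]<260)&(P[...,2]>62)&(P[...,2]<105)
    for n,lo,hi in [('green',45,90),('red',172,186),('amber',12,28)]:
        h=hsv[...,0].copy(); 
        if n=='red': h[h<8]+=180
        m=m0&(h>=lo)&(h<=hi)&(hsv[...,1]>120)&(hsv[...,2]>60)
        v,u=np.nonzero(m);print(c,n,len(u),u.mean().round(2),v.mean().round(2),P[m].mean(0).round(1))
```

```text
top green 103 272.26 216.95 [506.6   4.3  85.3]
top red 115 299.62 218.44 [495.  -54.1  85.1]
top amber 267 177.0 211.02 [549.5 209.8  79.5]
side green 46 229.39 223.26 [505.5   2.8  84.7]
side red 83 230.55 243.84 [494.5 -55.6  84.5]
side amber 115 227.37 165.29 [547.1 208.2  79.5]
```

View pics/a.png

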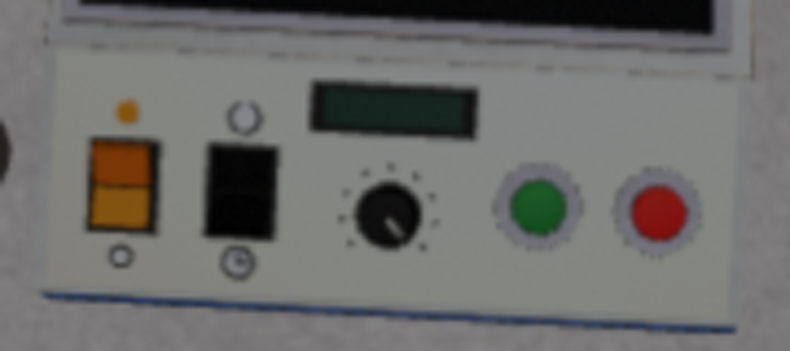

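View pics/b.png

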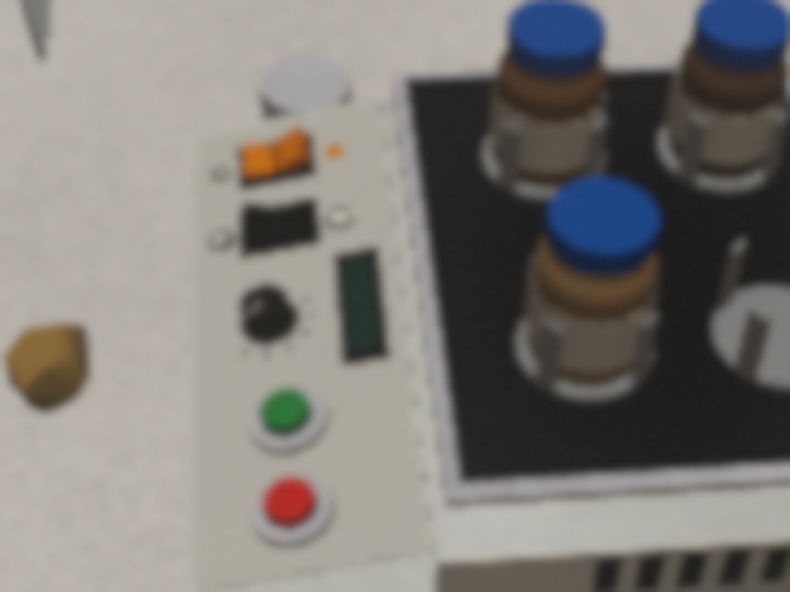

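View pics/side0.png

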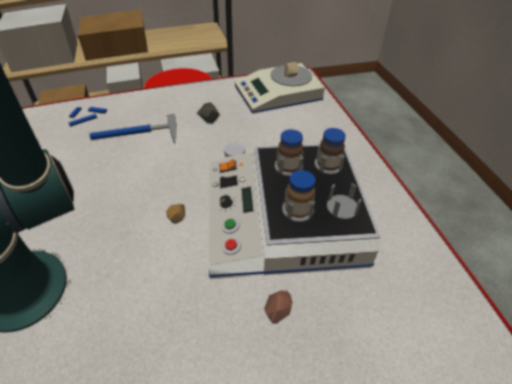

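```bash
cat > g.py <<'E'
from h import *
from scipy.spatial.transform import Rotation as R
import json,sys
th=0.2;N=np.array([-np.sin(th),0,np.cos(th)]);S=np.array([np.cos(th),0,np.sin(th)])
def loc(s,y,h): return np.array([-190,0,58])+s*S+h*N+np.array([0,y,0])
def pose():
    x,y,a=json.load(open('pose.json'));return np.array([x,y,0]),R.from_euler('z',a).as_matrix()
def go(s,y,h,show=True):
    """shift/turn (tool axes) that bring the fingertips to slope s, local y, height h over panel"""
    t,Q=pose();st=robot.read_state()
    Z=-N; X=S; Y=np.cross(Z,X); G=Q@np.stack([X,Y,Z],1)
    p=t+Q@loc(s,y,h)-robot.tip_extent*G[:,2]
    C=np.array(st['ee_rot']);d=C.T@(p-np.array(st['eef_pos']))
    print('t',st['time'],'shift',d.round(1),'turn',R.from_matrix(C.T@G).as_rotvec().round(3),'F',np.round(st['wrist_force'],1))
    tip=Q.T@(np.array(st['eef_pos'])+robot.tip_extent*C[:,2]-t)-np.array([-190,0,58])
    print('tip now s,y,h',np.round([tip@S,tip[1],tip@N],1))
E
python3 - <<'E'
from g import *
from scipy.optimize import least_squares
obs={'top':[(272.26,216.95),(299.62,218.44),(177,211.02)],'side':[(229.39,223.26),(230.55,243.84),(227.37,165.29)]}
L=np.array([loc(55,-75,14),loc(55,-135,14),loc(55,135,9)])
I={c:optics.camera_info(c) for c in obs}
def f(q,cs=('top','side')):
    W=L@R.from_euler('z',q[2]).as_matrix().T+[q[0],q[1],0]
    return np.concatenate([(proj(I[c],W)-obs[c]).ravel() for c in cs])
for cs in [('top',),('side',),('top','side')]:
    r=least_squares(f,[660,40,-.2],args=(cs,));print(cs,r.x.round(3),r.fun.round(2))
json.dump(list(r.x),open('pose.json','w'))
t,Q=pose()
# check: depth heights over panel plane at flat panel spots, both cameras
for c in obs:
    P=np.load(c+'.npz')['P'].reshape(-1,3);l=(P-t)@Q-np.array([-190,0,58])
    s=l@S;h=l@N;m=(s>5)&(s<25)&(abs(l[:,1])<160)&(abs(h)<15);print(c,'panel h',np.median(h[m]).round(2),m.sum())
    m=(abs(h)<12)&(abs(l[:,1])<160)&(s<40)&(s>-30);print('front edge s',np.percentile(s[m],[0.5,2]).round(1))
    print('bench z', np.median(P[(P[:,0]<450)&(abs(P[:,2])<15)][:,2]).round(2))
for n,a in dict(mode=(37,75,0),mains=(73,135,0),start=(55,-75,0)).items(): print(n,(t+Q@loc(*a)).round(1))
print(robot.tip_extent)
go(38,75,80)
E
```

```text
('top',) [ 6.58136e+02  5.03260e+01 -2.00000e-01] [-0.11 -0.06  0.03  0.04  0.08  0.02]
('side',) [ 6.56804e+02  5.13440e+01 -1.94000e-01] [ 0.13 -0.03 -0.09  0.07 -0.04 -0.06]
('top', 'side') [ 6.57561e+02  5.07050e+01 -1.98000e-01] [-0.09  0.16  0.05  0.2   0.06  0.44  0.37 -0.07  0.05  0.03  0.48 -0.09]
top panel h 2.46 1298
front edge s [-2.1 -0.6]
bench z 1.45
side panel h 2.37 751
front edge s [-3.  -2.4]
bench z 0.62
mode [521.5 154.4  65.4]
mains [567.9 206.3  72.5]
start [509.4   3.9  68.9]
25.0
t 1.1 shift [ 525.2 -639.1   95.2] turn [-0.057  0.195  0.57 ] F [-0.8  0.1  0.6]
tip now s,y,h [ -42.2 -746.6  193. ]
```

Emit:
drive_tool(
  motion="0 180 -220 -20 0 0 0; 0 180 -220 -20 0 0.05 0.2; 0 180 -220 -20 -0.02 0.1 0.3; 0 180 -220 -20 -0.03 0.15 0.45; 0 180 -220 -20 -0.057 0.195 0.57",
  grip_force=10,
)

```text
time: 1.72
eef_pos: [334.2, -355.6, 284.1]
ee_rot: [[0.96, -0.2, 0.197], [-0.196, -0.98, -0.039], [0.201, -0.001, -0.98]]
wrist_force: [1.1, -0.1, 0.8]
width: 0.459
grasp_force: 0.0
```

```bash
python3 -c "
from g import *
go(38,75,80)"
```

```text
t 1.725 shift [  37.1 -537.1  126.1] turn [-0.    -0.003 -0.004] F [ 1.1 -0.1  0.8]
tip now s,y,h [  -1.4 -461.9  205.9]
```

Emit:
drive_tool(
  motion="0 20 -300 0 0 0 0; 0 20 -300 0 0 0 0; 0 20 -300 0 0 0 0; 0 20 -300 0 0 0 0; 0 20 -300 0 0 0 0",
)

```text
time: 2.35
eef_pos: [412.1, -65.4, 288.4]
ee_rot: [[0.961, -0.196, 0.197], [-0.192, -0.981, -0.039], [0.201, -0.0, -0.98]]
wrist_force: [0.7, 0.5, -0.2]
width: 0.005
grasp_force: 0.0
```

Emit:
drive_tool(
  motion="0 17 -237 80 0 0 0; 0 17 -237 80 0 0 0; 0 17 -237 80 0 0 0; 0 17 -237 100 0 0 0; 0 17 -237 126 0 0 0",
)

```text
time: 2.98
eef_pos: [500.5, 160.0, 167.4]
ee_rot: [[0.961, -0.193, 0.197], [-0.189, -0.981, -0.037], [0.2, -0.002, -0.98]]
wrist_force: [-0.2, 0.0, -0.3]
width: 0.006
grasp_force: 0.0
```

```bash
python3 -c "
from g import *
go(38,75,22)
im,d=optics.snapshot('top');im2,_=optics.snapshot('side')
a=cv2.resize(im[150:270,130:330],(500,300));b=cv2.resize(im2[120:270,165:290],(250,300))
cv2.imwrite('pics/c.png',np.hstack([a,b])[:,:,::-1])"
```

```text
t 2.975 shift [ 1.9  1.5 57.3] turn [-0.002 -0.002  0.003] F [-0.2  0.  -0.3]
tip now s,y,h [36.  76.4 79.3]
```

View pics/c.png

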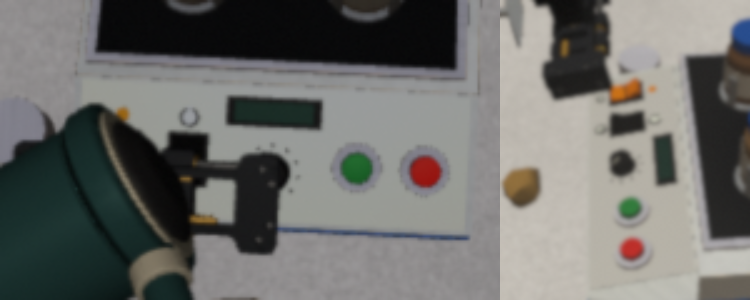

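The closed gripper hangs over the front half of the mode rocker; the knob, buttons and bottles are clear.

Emit:
drive_tool(
  motion="0 2 1.5 35 0 0 0; 0 2 1.5 57 0 0 0; 0 2 1.5 60 0 0 0; 0 2 1.5 63 0 0 0; 0 2 1.5 65 0 0 0",
)

```text
time: 3.7
eef_pos: [514.8, 152.3, 106.0]
ee_rot: [[0.96, -0.197, 0.198], [-0.193, -0.98, -0.038], [0.201, -0.001, -0.98]]
wrist_force: [-0.2, -0.5, 1.5]
width: 0.003
grasp_force: 0.6
```

```bash
python3 -c "
from g import *
go(38,75,9)"
```

```text
t 3.7 shift [-1.  -3.4  7. ] turn [-0.001 -0.003 -0.001] F [-0.2 -0.5  1.5]
tip now s,y,h [39.  71.6 16. ]
```

Emit:
drive_tool(
  motion="0 -1 -2 2 0 0 0; 0 -1 -2 3.5 0 0 0; 0 -1 -2 5 0 0 0; 0 -1 -2 6 0 0 0; 0 -1 -2 6 0 0 0",
)

```text
time: 4.32
eef_pos: [514.5, 154.3, 99.0]
ee_rot: [[0.961, -0.197, 0.195], [-0.193, -0.98, -0.039], [0.199, -0.0, -0.98]]
wrist_force: [-3.7, -0.5, 8.9]
width: 0.003
grasp_force: 4.4
```

```bash
python3 -c "
from g import *
go(38,75,9)
go(38,75,9)"
```

```text
t 4.325 shift [ 1.  -1.6  0.4] turn [-0.    -0.    -0.001] F [-3.7 -0.5  8.9]
tip now s,y,h [37.  73.4  9.4]
t 4.325 shift [ 1.  -1.6  0.4] turn [-0.    -0.    -0.001] F [-3.7 -0.5  8.9]
tip now s,y,h [37.  73.4  9.4]
```

Emit:
drive_tool(
  motion="0 0 0 0.7 0 0 0; 0 0 0 1.4 0 0 0; 0 0 0 2 0 0 0; 0 0 0 2 0 0 0; 0 0 0 2 0 0 0",
)

```text
time: 4.95
eef_pos: [514.7, 154.3, 98.7]
ee_rot: [[0.961, -0.197, 0.195], [-0.193, -0.98, -0.039], [0.199, -0.0, -0.98]]
wrist_force: [-12.1, -3.2, 23.2]
width: 0.01
grasp_force: 12.1
```

Emit:
drive_tool(
  motion="0 0 0 -20 0 0 0; 0 0 0 -50 0 0 0; 0 36 -60 -50 0 0 0; 0 36 -60 -50 0 0 0; 0 36 -60 -50 0 0 0",
)

```text
time: 5.58
eef_pos: [551.1, 208.2, 151.8]
ee_rot: [[0.961, -0.196, 0.194], [-0.192, -0.981, -0.039], [0.198, 0.0, -0.98]]
wrist_force: [0.2, -0.3, 0.1]
width: 0.003
grasp_force: 0.0
```

```bash
python3 -c "
from g import *
go(72,135,22)
im,d=optics.snapshot('side')
cv2.imwrite('pics/d.png',cv2.resize(im[130:265,165:345],(790,592),interpolation=2)[:,:,::-1])"
```

```text
t 5.575 shift [-0.2 -1.5 34. ] turn [0.    0.001 0.001] F [ 0.2 -0.3  0.1]
tip now s,y,h [ 72.2 133.5  56. ]
```

View pics/d.png

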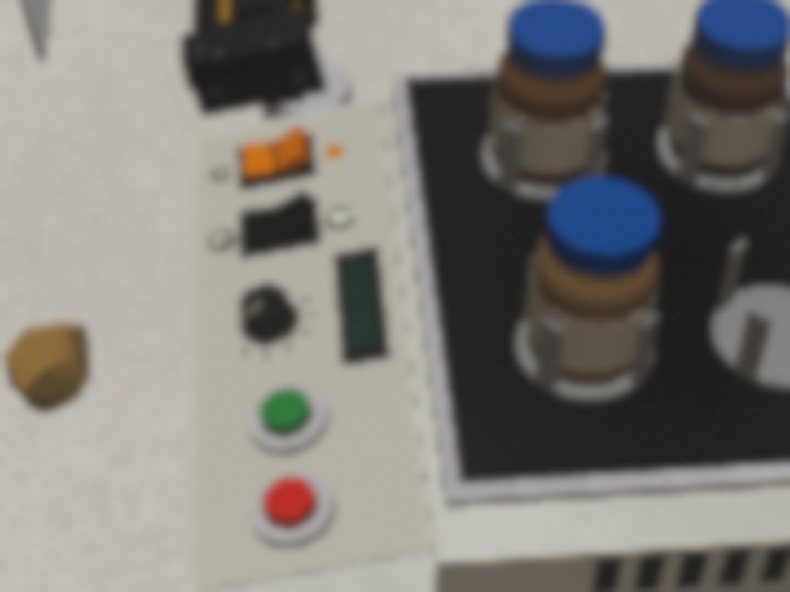

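The mode rocker (about 280,225 in the crop) now has its front end down; nothing else has changed. Mains next.

Emit:
drive_tool(
  motion="0 0 -1.5 20 0 0 0; 0 0 -1.5 34 0 0 0; 0 0 -1.5 38 0 0 0; 0 0 -1.5 41 0 0 0; 0 0 -1.5 43 0 0 0",
)

```text
time: 6.25
eef_pos: [560.2, 207.5, 110.5]
ee_rot: [[0.961, -0.197, 0.195], [-0.193, -0.98, -0.039], [0.199, -0.0, -0.98]]
wrist_force: [-1.6, -1.4, 2.2]
width: 0.006
grasp_force: 1.1
```

Emit:
drive_tool(
  motion="0 0 0 1.5 0 0 0; 0 0 0 3 0 0 0; 0 0 0 4 0 0 0; 0 0 0 4.5 0 0 0; 0 0 0 4.5 0 0 0",
)

```text
time: 6.88
eef_pos: [561.8, 207.8, 106.6]
ee_rot: [[0.961, -0.197, 0.197], [-0.193, -0.98, -0.038], [0.2, -0.001, -0.98]]
wrist_force: [1.0, -1.9, 3.8]
width: 0.005
grasp_force: 1.2
```

```bash
python3 -c "
from g import *
go(72,135,9)"
```

```text
t 6.875 shift [-1.6  0.2  0.7] turn [-0.001 -0.002 -0.001] F [ 1.  -1.9  3.8]
tip now s,y,h [ 73.6 135.2   9.7]
```

Emit:
drive_tool(
  motion="0 0 0 0.7 0 0 0; 0 0 0 1.4 0 0 0; 0 0 0 2 0 0 0; 0 0 0 2.4 0 0 0; 0 0 0 2.4 0 0 0",
)

```text
time: 7.5
eef_pos: [562.0, 207.7, 106.2]
ee_rot: [[0.961, -0.197, 0.196], [-0.193, -0.98, -0.039], [0.2, -0.001, -0.98]]
wrist_force: [-7.9, -3.0, 16.4]
width: 0.009
grasp_force: 8.9
```

Emit:
drive_tool(
  motion="0 0 0 -30 0 0 0; 0 0 0 -62 0 0 0; 0 -18 60 -62 0 0 0; 0 -18 120 -62 0 0 0; 0 -18 160 -62 0 0 0",
)

```text
time: 8.12
eef_pos: [499.0, 55.1, 160.1]
ee_rot: [[0.961, -0.197, 0.194], [-0.193, -0.98, -0.039], [0.198, -0.0, -0.98]]
wrist_force: [0.3, -0.3, -0.1]
width: 0.006
grasp_force: 0.0
```

Emit:
drive_tool(
  motion="0 0 50 0 0 0 0; 0 0 50 0 0 0 0; 0 0 50 0 0 0 0; 0 0 50 0 0 0 0; 0 0 50 0 0 0 0",
)

```text
time: 8.75
eef_pos: [491.0, 8.6, 160.7]
ee_rot: [[0.961, -0.195, 0.195], [-0.191, -0.981, -0.038], [0.199, -0.0, -0.98]]
wrist_force: [0.7, -0.7, 0.3]
width: 0.008
grasp_force: 0.0
```

```bash
python3 -c "
from g import *
go(55,-75,20)
im,d=optics.snapshot('side')
cv2.imwrite('pics/e.png',cv2.resize(im[130:265,165:345],(790,592),interpolation=2)[:,:,::-1])"
```

```text
t 8.75 shift [ 0.3  1.  48.7] turn [-0.001 -0.     0.001] F [ 0.7 -0.7  0.3]
tip now s,y,h [ 54.7 -74.   68.7]
```

View pics/e.png

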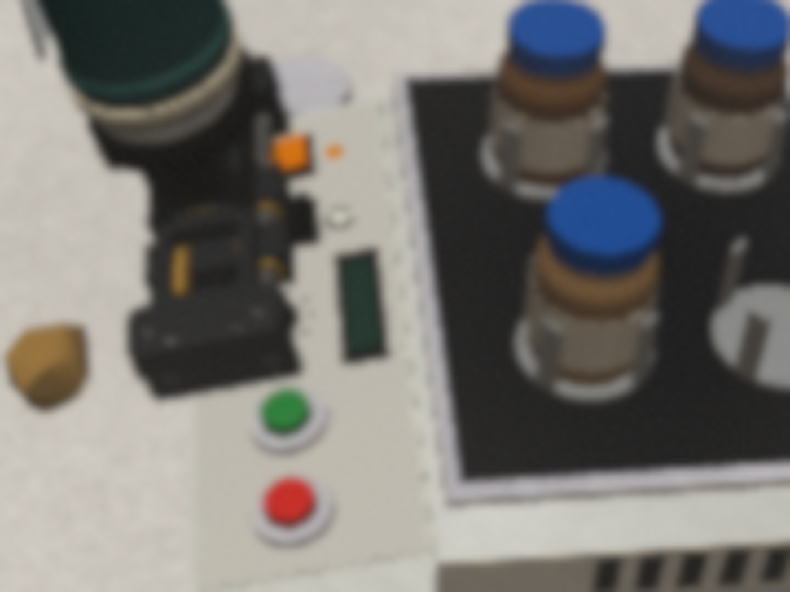

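The rear of the mains rocker (about 290,153) now lies low and the tool hangs over the green button. Pressing start.

Emit:
drive_tool(
  motion="0 0 1 25 0 0 0; 0 0 1 47 0 0 0; 0 0 1 52 0 0 0; 0 0 1 55 0 0 0; 0 0 1 57 0 0 0",
)

```text
time: 9.43
eef_pos: [501.7, 4.5, 105.5]
ee_rot: [[0.961, -0.197, 0.195], [-0.193, -0.98, -0.039], [0.199, -0.001, -0.98]]
wrist_force: [-3.5, 1.1, 3.3]
width: 0.007
grasp_force: 1.8
```

Emit:
drive_tool(
  motion="0 0 0 1 0 0 0; 0 0 0 2 0 0 0; 0 0 0 3 0 0 0; 0 0 0 4 0 0 0; 0 0 0 4 0 0 0",
)

```text
time: 10.05
eef_pos: [502.3, 4.4, 103.5]
ee_rot: [[0.961, -0.197, 0.195], [-0.193, -0.98, -0.039], [0.198, -0.001, -0.98]]
wrist_force: [-16.4, 4.6, 24.4]
width: 0.006
grasp_force: 13.5
```

```bash
python3 -c "
from g import *
go(55,-75,10)"
```

```text
t 10.05 shift [ 0.  -0.9  0.3] turn [-0.     0.    -0.001] F [-16.4   4.6  24.4]
tip now s,y,h [ 55.  -75.9  10.3]
```

Emit:
drive_tool(
  motion="0 0 0 -20 0 0 0; 0 0 0 -60 0 0 0; 0 0 0 -110 0 0 0; 0 -60 0 -140 0 0 0; 0 -120 0 -140 0 0 0",
)

```text
time: 10.68
eef_pos: [363.3, 32.4, 218.5]
ee_rot: [[0.959, -0.198, 0.204], [-0.194, -0.98, -0.039], [0.207, -0.002, -0.978]]
wrist_force: [-0.7, -0.4, 0.4]
width: 0.002
grasp_force: 0.0
```

Emit:
drive_tool(
  motion="0 0 62 -20 0 0 0; 0 0 124 -20 0 0 0; 0 0 186 -20 0 0 0; 0 0 240 -20 0 0 0; 0 0 240 -20 0 0 0",
)

```text
time: 11.3
eef_pos: [309.2, -206.8, 235.1]
ee_rot: [[0.959, -0.207, 0.196], [-0.202, -0.978, -0.044], [0.201, 0.002, -0.98]]
wrist_force: [0.2, 0.2, 0.5]
width: 0.008
grasp_force: 0.0
```

```bash
python3 -c "
from g import *
print(robot.read_state()['eef_pos'])
im,d=optics.snapshot('side')
cv2.imwrite('pics/f.png',cv2.resize(im[130:265,165:345],(790,592),interpolation=2)[:,:,::-1])"
```

```text
[ 309.2210754  -206.82857201  235.08047937]
```

View pics/f.png

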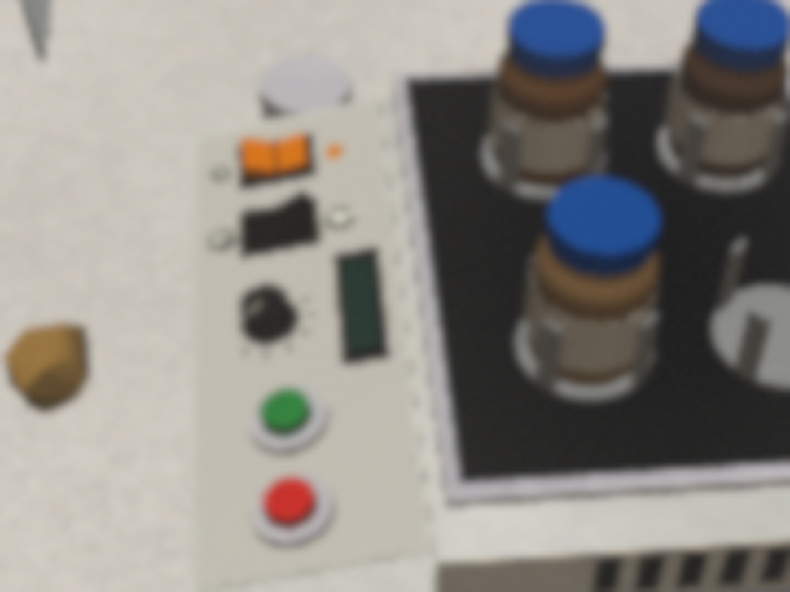

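Mains (275,157) has its rear end down and mode (280,225) its front end down. Both buttons are out, and the knob, bottles, tin and rock stand where they were.

```bash
python3 -c "
from plant import robot
print(robot.close_job())"
```

```text
the job is handed in; nothing more can be done
None
```

The job is handed in, result not reported: the mode rocker was pressed to timed, then mains to on, then start fully in and released; the last side picture showed knob, stop button, bottles, tin and ochre rock unmoved (the pink rock was outside that crop).

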